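# Set the storeroom row in order

## Task

Put the storeroom top in order: stand the tall tin halfway between the tool case and the tub, in line with them, and set the flat tin centrally on top of it; stand the jar of screws squarely in front of the tall tin, on the robot's side, with a gap of about 30 mm; lay the roll of tape on the middle of the tub's lid, and stand the spirit level on its base on the middle of the case, along the case's length. Keep the jar upright throughout and leave the bottle and the padlock where they are.

Things in the scene. Friction and masses are not known exactly. Their poses are not given: they have to be found in the camera images.
- tin: plain upright metal tin with rims, 60 mm diameter, 70 mm high, flat top, about 0.25 kg, loose. Origin: centre of its underside, z up.
- flat_tin: shallow round metal tin (polish tin) without a hole, 57 mm diameter, 24 mm high, loose, lies flat. Origin: centre of its underside, z up.
- jar: glass jar of screws with a white lid, 46 mm diameter (lid 43 mm, from 50 mm up), 64 mm high, loose, upright. Origin: centre of its underside, z up.
- tape: roll of tan masking tape, a ring of 62 mm outer and 42 mm inner diameter, 24 mm high, loose, lies flat. Origin: centre of its underside, z up.
- level: pocket spirit level, a metal bar 140 mm long, 24 mm wide, 40 mm high, with a yellow vial in its top (standing 2.5 mm proud) and black ends, loose, standing on its 24 mm wide base. Origin: centre of its underside; x along its length, y across, z up. At the start its length points within about 25 degrees of straight away from the robot (world x).
- case: closed dark olive-grey tool case with black corners lying flat, fixed, 100 mm deep (x), 160 mm long (y), flat top 45 mm above the table, black handle and two latches on its front. Origin: centre of its underside. Its x points to the back (its front, -x, faces roughly to the robot, within 7 degrees), y along its length to the left, z up.
- tub: beige-grey plastic storage tub with a flat overhanging lid, fixed, 110 mm deep (x), 160 mm long (y), lid top 80 mm above the table. Stands in one row with the case, to its left or right, in line along y with the same heading, centres 310 mm apart (150 mm clear between them). Origin: centre of its underside; axes as for the case. Both are on a paper-thin grey liner, flat with the table.
- bottle: bystander: small white plastic bottle with a black cap, 36 mm diameter, 88 mm high, loose, upright among the things. Origin: centre of its underside, z up.
- padlock: bystander: brass padlock lying flat, body 34 x 42 x 18 mm, shackle reaching to 46 mm from its origin along its x, loose. Origin: centre of the brass body's underside.
Mind the look-alikes: they are no part of the job. What is shaped like the tin but turquoise is not meant.

How it is judged:
By the outcome, as a careful person would: the job done as asked, in the order asked, and still so for the second after the job is handed in, with the robot touching nothing.
It also fails if it takes over 118 s, if anything falls off the work surface, if the arm or the gripper's body presses on something with over 40 N, if the wrist force passes 120 N, or if a joint passes its speed limit or range.

## Robot

A 6-joint arm with a two-finger parallel gripper is mounted at the origin on the work surface. World frame = base frame: x ahead of the robot, y to its left, z up, the work surface at z = 0. Lengths are in mm, angles in rad, forces in N, time in s.
With the tool pointing down it reaches from about 325 to 900 mm from the base axis. Payload 6.1 kg.
Tool frame: the origin (TCP) lies midway between the tips of the shut fingers; the grasp point (between the pads) lies grasp_offset behind it (grasp_offset is the distance from the TCP to the grasp point, in mm); y points along the fingers, z is the direction in which the jaws open and shut, and the axes are right-handed (so a half turn about y gives the same grasp; the last joint's range is limited). The gripper opens to 87 mm and grips with 3 to 60 N. Pads are 19 mm wide; open, the fingers measure 117 mm over their backs; the gripper's body (75 mm by 190 mm) begins 51 mm behind the grasp point.
Start: joints at [1.196, 0.22, 1.526, -0, 1.395, -0.126], TCP at [153.899, 605.748, 222.538] pointing down, gripper open.
Joint ranges: [-2.98, 2.98], [-0.91, 2.08], [0.09, 2.57], [-1.24, 4.39], [0.2, 2.65], [-2.68, 2.68]. Speed limits (rad/s): [2.57, 2.57, 3.01, 3.14, 3.14, 3.14].

## Interface

Orientations are given as a unit quaternion [w, x, y, z].
In Python, from bench import move_to, move_linear, movej, grip, wait, ik, get_obs, snapshot, MotionError, job_done, outline_of, grasp_offset gives the robot as it stands. The module is installed in compiled form; this text tells all that it offers. Calls block until the motion is done:
- move_to(position, orientation): joint-space move of the TCP to a pose.
- move_linear(position, orientation=None, v=150, until_force=None): straight line of the TCP; orientation=None keeps the orientation; v is the mean speed in mm/s. With until_force (N) it stops when the force on the tool has changed by that much, and returns True; else False.
- movej(angles): joint-space move.
- grip(opening, squeeze=None): opening from 0.0 (shut) to 1.0 (fully open); squeeze is the grip in N (None keeps the last); returns when the fingers have stopped.
- wait(seconds).
- ik(position, orientation): joint angles nearest the present ones, or None.
- get_obs(): the state.
- snapshot(name): name is "scene" or "top"; returns a dict with "pixels" (400x640x3 uint8, blue, green, red), "depth" (400x640 float32, mm along the optical axis (not along the pixel's ray), 0 where there is no reading), "camera_matrix" (3x3 intrinsics, pixels), "cam_to_world" (4x4, takes a point from camera to world coordinates). Camera axes: x right, y down, z forward; pixel columns grow to the right and rows downward; lengths in mm; the calibration is good to about 2 mm. A picture is of the moment at which its call begins.
A pose or a line that the arm cannot do raises MotionError and nothing moves.
- job_done(): hands the job in, once; it reports no verdict.
Trained networks look in the newest picture that a camera, given by its name, has taken for a name from the list of things; names that differ only in an ending like _2 or _b are one class to them, and where a whole thing is asked for, a point or a joint stands for the part that bears it (a point fixed in the world has none). Each returns a list of dicts, best first, with "confidence" (0 to 1); they miss things now and then, are a little off and sometimes report something else, mostly with a low value. They report only what shows in the picture. A call takes as long as a camera call. They do not tell look-alikes from the thing itself.
- outline_of(thing, camera): "pixels" (400x640 bool, what is visible of it) and "rect" ([left, top, width, height] in pixels, round what is visible of it).
The state is a dict: "time": time; "joints": joint angles; "qd": joint speeds; "effort": joint torques, N m; "tcp_pos": TCP position; "eef_rot": TCP orientation; "force": force on the tool from outside, world axes, zero at the start; "ft_torque": the same for the moment, N m; "gripper_width": opening from 0.0 (shut) to 1.0 (fully open).
Only numpy, scipy, OpenCV 4.12 (cv2) and the standard library are available. Lean on these libraries where they do the work, as an engineer would, in place of code of your own. Each camera call takes 0.05 s, during which the arm holds its last target.

## Working session

There is one attempt and no reset: what is moved stays moved. The work goes in short steps, each a Python script; the robot and the scene stay as the last script left them, time stands still between calls to the robot, and variables do not carry over. Pictures are saved under pics/ and viewed, and the job is handed in when it is done.

```bash
mkdir -p pics; ls
python3 - <<'E'
from bench import *
import cv2,numpy as np,bench
o=get_obs();print({k:np.round(v,3) for k,v in o.items()}); print(bench.grasp_offset)
for n in("scene","top"):
    s=snapshot(n);cv2.imwrite(f"pics/{n}0.png",s["pixels"]);np.savez(f"{n}0.npz",**s)
    print(s["camera_matrix"],s["cam_to_world"].round(3))
E
```

```text
pics
{'time': np.float64(0.0), 'joints': array([ 1.196,  0.221,  1.528, -0.   ,  1.395, -0.126]), 'qd': array([-0.   ,  0.001, -0.001, -0.   , -0.   , -0.001]), 'effort': array([ 1.0000e-03, -4.9461e+01, -3.8739e+01,  7.0000e-02,  5.7000e-02,
       -0.0000e+00]), 'tcp_pos': array([153.672, 605.163, 221.427]), 'eef_rot': array([-0.701,  0.702, -0.088,  0.088]), 'force': array([0.43 , 0.528, 0.519]), 'ft_torque': array([ 0.019,  0.003, -0.009]), 'gripper_width': np.float64(1.001)}
18.700000000000003
[[446.65200259   0.         326.97786064]
 [  0.         446.65200259 200.053357  ]
 [  0.           0.           1.        ]] [[ 1.800000e-01  5.850000e-01 -7.910000e-01  1.337021e+03]
 [ 9.840000e-01 -1.180000e-01  1.360000e-01 -1.479650e+02]
 [-1.400000e-02 -8.020000e-01 -5.970000e-01  6.932600e+02]
 [ 0.000000e+00  0.000000e+00  0.000000e+00  1.000000e+00]]
[[436.62635668   0.         317.96005891]
 [  0.         436.62635668 202.18712343]
 [  0.           0.           1.        ]] [[ 1.400000e-02 -9.850000e-01  1.720000e-01  3.136280e+02]
 [-1.000000e+00 -1.500000e-02 -8.000000e-03  7.930000e-01]
 [ 1.000000e-02 -1.720000e-01 -9.850000e-01  1.137947e+03]
 [ 0.000000e+00  0.000000e+00  0.000000e+00  1.000000e+00]]
```

View pics/scene0.png

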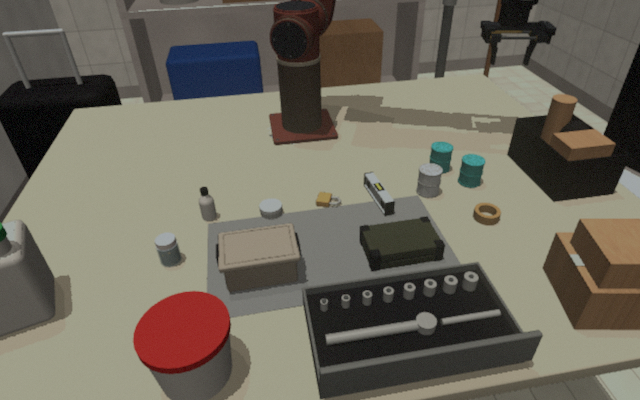

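View pics/top0.png

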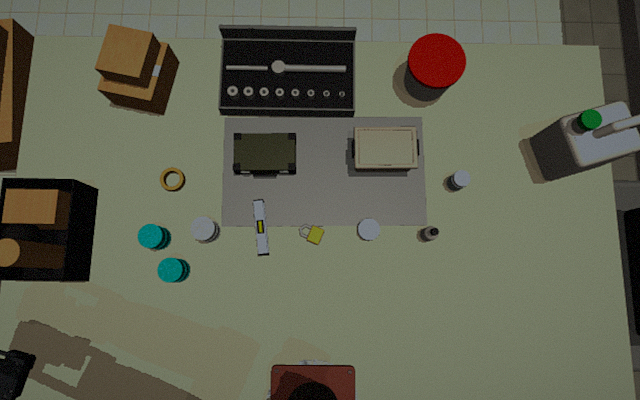

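The top view shows the tin at (204,229), with turquoise look-alikes at (152,236) and (172,270). The flat tin is at (369,229), the jar at (460,180), the tape at (172,180), the level at (261,227), the padlock at (313,235) and the bottle at (430,233). The case is at (265,153) and the tub at (386,148). Next I'll measure them.

```bash
cat > h.py <<'E'
from bench import *
import cv2,numpy as np
def pts(s,mask=None):
    K=s["camera_matrix"];T=s["cam_to_world"];d=s["depth"]
    v,u=np.nonzero((d>0)&(mask if mask is not None else True))
    z=d[v,u];P=np.stack([(u-K[0,2])*z/K[0,0],(v-K[1,2])*z/K[1,1],z],1)
    return P@T[:3,:3].T+T[:3,3],u,v
def backproj(s,uv,z):
    K=s["camera_matrix"];T=s["cam_to_world"];uv=np.asarray(uv,float).reshape(-1,2)
    r=np.c_[(uv-K[:2,2])/[K[0,0],K[1,1]],np.ones(len(uv))]@T[:3,:3].T
    t=(z-T[2,3])/r[:,2]
    return T[:3,3]+r*t[:,None]
def proj(s,P):
    K=s["camera_matrix"];T=s["cam_to_world"];p=(np.asarray(P)-T[:3,3])@T[:3,:3];p=p@K.T
    return p[:,:2]/p[:,2:]
H=dict(tin=70,flat_tin=24,jar=64,tape=24,level=40,case=45,tub=80,bottle=88,padlock=18)
E
python3 - <<'E'
from h import *
for cam in("top","scene"):
    s=snapshot(cam)
    img=s["pixels"].copy()
    for n,h in H.items():
        for o in outline_of(n,cam)[:4]:
            m=o["pixels"];P,u,v=pts(s,m)
            if len(P)<5: continue
            zt=np.percentile(P[:,2],95)
            t=P[np.abs(P[:,2]-h)<6]
            r="none"
            if len(t)>5:
                (c,sz,a)=cv2.minAreaRect(t[:,:2].astype(np.float32));r=(np.round(c,1),np.round(sz,1),round(a,1),len(t),np.round(t.mean(0),1))
            print(cam,n,round(o["confidence"],2),np.array(o["rect"]).round(),"z95 %.1f"%zt,r)
            cs,_=cv2.findContours(m.astype(np.uint8),0,2);cv2.drawContours(img,cs,-1,(0,0,255),1)
    cv2.imwrite(f"pics/{cam}_ol.png",img)
E
```

```text
top tin 0.87 [136. 225.  35.  22.] z95 72.6 (array([411.6, 403.7]), array([57. , 60.6]), 1.1, 476, array([410.9, 403.2,  69.6]))
top tin 0.85 [158. 260.  34.  21.] z95 72.7 (array([327.9, 349.1]), array([54.9, 59.9]), 0.6, 487, array([328.7, 348.8,  69.5]))
top tin 0.66 [190. 218.  32.  25.] z95 72.7 (array([431.6, 276.9]), array([58.6, 59.5]), 22.7, 475, array([431.5, 276.6,  69.7]))
top flat_tin 0.74 [359. 222.  20.  21.] z95 27.3 (array([ 439.5, -137.9]), array([54.4, 55.9]), 3.0, 383, array([ 439.9, -138. ,   23.9]))
top jar 0.64 [443. 169.  26.  22.] z95 66.8 (array([ 568.7, -369.9]), array([41.6, 41.6]), 37.3, 226, array([ 568.5, -368.9,   63.9]))
top tape 0.7 [160. 168.  24.  23.] z95 26.0 (array([565.3, 376. ]), array([61. , 59.6]), 29.9, 246, array([564.5, 375.7,  23. ]))
top tape 0.67 [252. 200.  16.  56.] z95 43.2 none
top level 0.71 [252. 198.  15.  59.] z95 43.2 (array([440.5, 138.6]), array([140.9,  24.7]), 7.8, 530, array([440. , 138.3,  39.8]))
top case 0.94 [230. 134.  68.  43.] z95 48.1 (array([635.4, 135.4]), array([101.8, 160.2]), 0.8, 2296, array([634.3, 135.5,  
[... 1311 characters left out ...]
 -369.2,   62.5]))
scene tape 0.92 [473. 202.  25.  26.] z95 24.3 (array([567.4, 375.1]), array([57.4, 62.9]), 70.9, 228, array([569.3, 374. ,  22.2]))
scene level 0.57 [367. 172.  30.  41.] z95 41.0 (array([442.5, 138.2]), array([144.5,  25.4]), 7.5, 345, array([448.6, 137.9,  39. ]))
scene tub 0.74 [213. 224.  83.  66.] z95 80.7 (array([ 645.4, -175.4]), array([114.9, 168. ]), 1.8, 2974, array([ 650.2, -175.8,   78.9]))
scene bottle 0.67 [199. 187.  18.  38.] z95 85.8 (array([ 434.4, -290.1]), array([15.1, 15.9]), 34.7, 33, array([ 434.6, -289.7,   85.9]))
scene padlock 0.71 [314. 191.  27.  21.] z95 18.3 (array([431.3,   6.4]), array([50.4, 47.1]), 66.4, 149, array([430.5,  -1. ,  16.4]))
```

```bash
cat >> h.py <<'E'
from scipy.spatial.transform import Rotation as Rn
GO=grasp_offset
def quat(a):
    # jaws along world dir at angle a (rad from x), fingers down
    z=np.array([np.cos(a),np.sin(a),0]);y=np.array([0,0,-1.]);x=np.cross(y,z)
    q=Rn.from_matrix(np.c_[x,y,z]).as_quat();return [float(q[3]),*map(float,q[:3])]
E
python3 - <<'E'
from h import *
q=get_obs()["eef_rot"];print(Rn.from_quat([*q[1:],q[0]]).as_matrix().round(2))
for nm,p in dict(tin=(433,276,45),mid=(640,-20,45),flat=(441,-138,22),jar=(569,-369,36),jp=(557,-20,36),tape=(566,375,22),tapep=(643,-174,102),lev=(441,138,28),levp=(637,135,73)).items():
    for a in (0,90,180,270):
        r=[]
        for dz in (0,100):
            j=ik([p[0],p[1],p[2]-GO+dz],quat(np.radians(a+1)));r.append(None if j is None else np.round(j,2).tolist())
        print(nm,a,r[0],r[1] and r[1][5])
d=np.load("top0.npz");s={k:d[k] for k in d.files}
P,u,v=pts(s)
m=(P[:,0]>690)&(P[:,0]<900)&(P[:,1]>-50)&(P[:,1]<250)&(P[:,2]>8);Q=P[m]
print(Q[:,0].min(),np.percentile(Q[:,2],[50,90,98,100]),Q[:,1].min(),Q[:,1].max())
for x in range(690,900,10):
    t=Q[(Q[:,0]>=x)&(Q[:,0]<x+10)]
    if len(t):print(x,t[:,2].max().round(),end=' ')
img=s["pixels"][195:290,120:290];img=cv2.resize(img,None,fx=4,fy=4);cv2.imwrite("pics/crop_tin.png",cv2.convertScaleAbs(img,alpha=1.5))
E
```

```text
[[ 0.97 -0.    0.25]
 [-0.25 -0.    0.97]
 [-0.   -1.   -0.  ]]
tin 0 [0.41, 0.19, 1.96, -0.0, 0.99, 0.4] 0.4
tin 90 [0.41, 0.19, 1.96, -0.0, 0.99, -1.17] -1.17
tin 180 None None
tin 270 [0.41, 0.19, 1.96, -0.0, 0.99, 1.97] 1.97
mid 0 [-0.15, 0.46, 1.62, -0.0, 1.06, -0.17] -0.17
mid 90 [-0.15, 0.46, 1.62, -0.0, 1.06, -1.74] -1.74
mid 180 None None
mid 270 [-0.15, 0.46, 1.62, -0.0, 1.06, 1.4] 1.4
flat 0 [-0.47, 0.13, 2.1, -0.0, 0.92, -0.49] -0.49
flat 90 [-0.47, 0.13, 2.1, -0.0, 0.92, -2.06] -2.06
flat 180 [-0.47, 0.13, 2.1, -0.0, 0.92, 2.65] 2.65
flat 270 [-0.47, 0.13, 2.1, -0.0, 0.92, 1.08] 1.08
jar 0 [-0.69, 0.55, 1.51, -0.0, 1.08, -0.71] -0.71
jar 90 [-0.69, 0.55, 1.51, -0.0, 1.08, -2.28] -2.28
jar 180 [-0.69, 0.55, 1.51, -0.0, 1.08, 2.43] 2.43
jar 270 [-0.69, 0.55, 1.51, -0.0, 1.08, 0.86] 0.86
jp 0 [-0.18, 0.3, 1.85, -0.0, 0.99, -0.19] -0.19
jp 90 [-0.18, 0.3, 1.85, -0.0, 0.99, -1.77] -1.77
jp 180 None None
jp 270 [-0.18, 0.3, 1.85, -0.0, 0.99, 1.38] 1.38
tape 0 [0.47, 0.57, 1.51, -0.0, 1.06, 0.45] 0.45
tape 90 [0.47, 0.57, 1.51, -0.0, 1.06, -1.12] -1.12
tape 180 None None
tape 270 [0.47, 0.57, 1.51, -0.0, 1.06, 2.02] 2.02
tapep 0 [-0.38, 0.44, 1.52, -0.0, 1.18, -0.4] -0.4
tapep 90 [-0.38, 0.44, 1.52, -0.0, 1.18, -1.97] -1.97
tapep 180 None None
tapep 270 [-0.38, 0.44, 1.52, -0.0, 1.18, 1.17] 1.17
lev 0 [0.13, 0.11, 2.1, -0.0, 0.93, 0.11] 0.11
lev 90 [0.13, 0.11, 2.1, -0.0, 0.93, -1.46] -1.46
lev 180 None None
lev 270 [0.13, 0.11, 2.1, -0.0, 0.93, 1.69] 1.69
levp 0 [0.09, 0.44, 1.58, -0.0, 1.12, 0.07] 0.07
levp 90 [0.09, 0.44, 1.58, -0.0, 1.12, -1.5] -1.5
levp 180 None None
levp 270 [0.09, 0.44, 1.58, -0.0, 1.12, 1.64] 1.64
702.4149298738922 [34.73125782 51.59184808 60.07560252 67.29920876] -49.980676438633935 249.97646763704176
700 8.0 740 58.0 750 56.0 760 39.0 770 47.0 780 66.0 790 67.0 800 63.0 810 39.0 820 40.0 830 40.0 840 41.0 850 55.0 860 56.0 870 56.0 880 55.0 890 40.0
```

View pics/crop_tin.png

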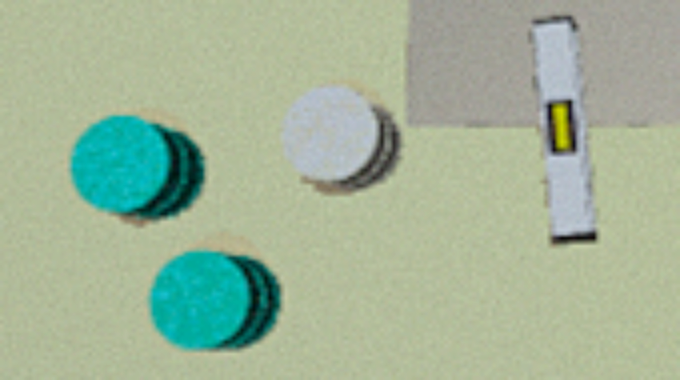

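The crop confirms that the plain grey tin at (204,229) is the one I want. The other two tin shapes, at (152,236) and (172,270), are turquoise. I'll grasp the grey one with the jaws along x, which also calibrates the camera offset in x.

```bash
cat >> h.py <<'E'
def at(x,y,zg): return [float(x),float(y),float(zg-GO)]
def st(t=""):
    o=get_obs();print(t,"t=%.1f"%o["time"],"gp",np.round(np.array(o["tcp_pos"])+[0,0,GO],1),"F",np.round(o["force"],1),"w",round(float(o["gripper_width"])*87,1));return o
def pick(x,y,zg,a,squeeze,op=1.0,hi=None):
    hi=hi or zg+110
    q=quat(a)
    move_to(at(x,y,hi),q);
    grip(op)
    move_linear(at(x,y,zg),q,v=150);st("down")
    grip(0.0,squeeze);st("gripped")
    move_linear(at(x,y,hi),v=200);return st("up")
def place(x,y,zg,a,hi,op=1.0,f=None):
    q=quat(a)
    move_to(at(x,y,hi),q)
    move_linear(at(x,y,zg+8),q,v=150)
    hit=move_linear(at(x,y,zg-1.5),q,v=25,until_force=f or 4);print("hit",hit);st("placed")
    grip(op);move_linear(at(x,y,hi),v=200);return st("rel")
E
python3 - <<'E'
from h import *
pick(433.5,276,42,0,25,hi=150)
s=snapshot("scene");cv2.imwrite("pics/s1.png",s["pixels"])
E
```

```text
down t=3.8 gp [434.2 276.3  42.7] F [-0.1  0.1 -0. ] w 86.9
gripped t=4.4 gp [433.4 276.1  42.3] F [-2.6 -0.   4.2] w 58.4
up t=5.1 gp [432.6 275.5 148.6] F [-0.3  0.4 -4.2] w 58.7
```

View pics/s1.png

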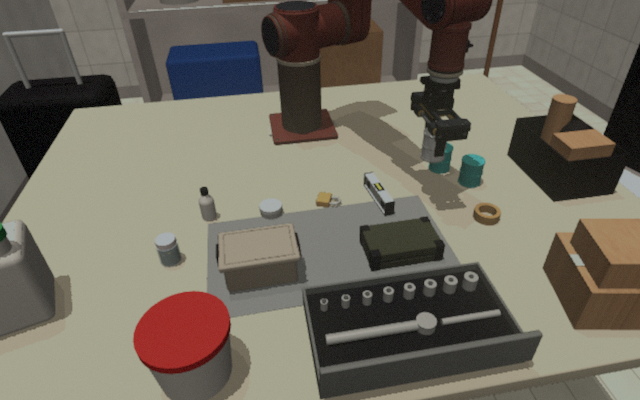

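The tin is in the jaws, visible around (435,150) in the picture. The gripper's x of 433.4 lies midway between the two cameras' values, so I'll use the camera mean.

Run:
```python
from h import *
place(640.3,-20,42.3,0.02,160)
P0={}
for cam in("top","scene"):
    s=snapshot(cam);P,u,v=pts(s)
    m=(np.abs(P[:,2]-70)<4)&(np.hypot(P[:,0]-640,P[:,1]+20)<45)
    c,sz,a=cv2.minAreaRect(P[m][:,:2].astype(np.float32));print(cam,"tin",np.round(c,1),np.round(sz,1))
    for n,c0,h,r in(("case",(637,135),45,(60,92)),("tub",(643,-175),80,(62,88))):
        m=(np.abs(P[:,2]-h)<4)&(np.abs(P[:,0]-c0[0])<r[0])&(np.abs(P[:,1]-c0[1])<r[1])
        c,sz,a=cv2.minAreaRect(P[m][:,:2].astype(np.float32));print(cam,n,np.round(c,1),np.round(sz,1),round(a,2))
    cv2.imwrite(f"pics/{cam}2.png",s["pixels"])
```

```text
hit True
placed t=7.8 gp [640.6 -20.1  42. ] F [-0.8  0.2  4.5] w 58.4
rel t=9.3 gp [639.5 -19.9 158.7] F [-0.6  0.1 -0.3] w 86.8
top tin [0. 0.] [0. 0.]
top case [634.4 167.1] [102.3  97.2] 0.71
top tub [ 641.9 -178.7] [109.6 160.2] 0.6
scene tin [640.7 -19.5] [57.2 61.8]
scene case [638.3 134. ] [104.2 161.7] 0.94
scene tub [ 645.6 -175.3] [113.2 167.9] 1.55
```

View pics/top2.png

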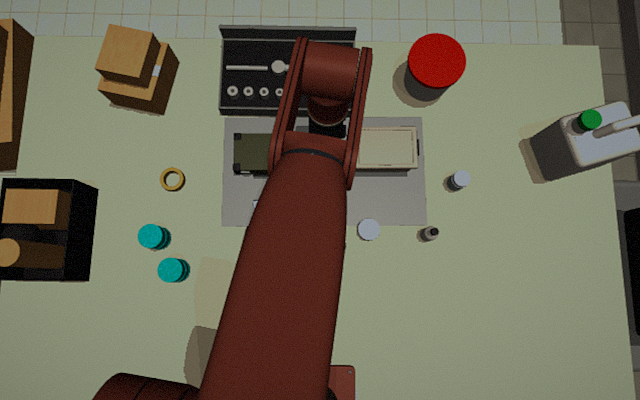

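Run:
```python
from h import *
pick(441.3,-138.3,21,0,15,hi=140)
s=snapshot("top");P,u,v=pts(s)
cv2.imwrite("pics/top3.png",s["pixels"])
m=(np.abs(P[:,2]-70)<4)&(np.hypot(P[:,0]-640,P[:,1]+20)<45)
c,sz,a=cv2.minAreaRect(P[m][:,:2].astype(np.float32));print("tin",np.round(c,1),np.round(sz,1))
s=snapshot("scene");cv2.imwrite("pics/s3.png",s["pixels"][100:320,160:480])
```

```text
down t=11.5 gp [ 441.6 -138.4   21. ] F [ 0.1  0.3 -0.2] w 86.4
gripped t=12.2 gp [ 441.4 -138.4   21.1] F [-0.1 -0.1  2.3] w 56.5
up t=12.9 gp [ 440.6 -137.9  138.9] F [-0.5  0.1 -1.7] w 56.4
tin [639.8 -18.8] [60.8 56. ]
```

View pics/s3.png

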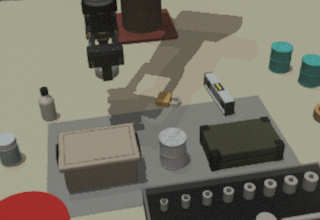

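View pics/top3.png

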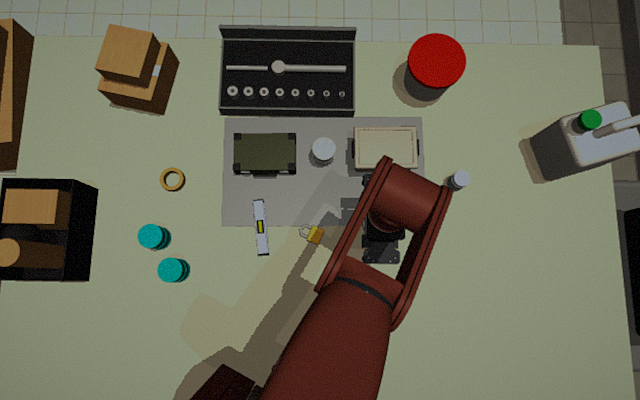

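The flat tin is in the jaws at around (105,70) in the scene crop. The placed tin stands between the case and the tub at top (323,151), within about 1 mm of the midpoint. Now the flat tin goes on top.

Run:
```python
from h import *
place(640.5,-19.5,91.1,0.02,170,f=3)
pick(569.6,-369.5,36,np.pi/2,18,hi=170)
for cam in("top","scene"):
    s=snapshot(cam);P,u,v=pts(s);cv2.imwrite(f"pics/{cam}4.png",s["pixels"])
    for h in(94,):
        m=(np.abs(P[:,2]-h)<4)&(np.hypot(P[:,0]-640,P[:,1]+20)<45)
        if m.sum()>5:
            c,sz,a=cv2.minAreaRect(P[m][:,:2].astype(np.float32));print(cam,h,np.round(c,1),np.round(sz,1))
```

```text
hit True
placed t=15.0 gp [641.3 -19.6  90.9] F [0.  0.2 3.1] w 56.5
rel t=16.3 gp [640.3 -19.5 169.6] F [-0.3  0.1 -0.8] w 87.1
down t=19.4 gp [ 570.5 -370.2   37.4] F [-1.2 -0.7 -0.4] w 86.9
gripped t=20.2 gp [ 569.6 -369.5   36. ] F [ 0.1 -0.6 -0.2] w 45.5
up t=21.0 gp [ 568.8 -368.8  168.3] F [ 0.7  0.2 -2.1] w 45.6
top 94 [639.7 -19.5] [55.3 52.3]
scene 94 [643.2 -19.9] [55.7 56.1]
```

View pics/scene4.png

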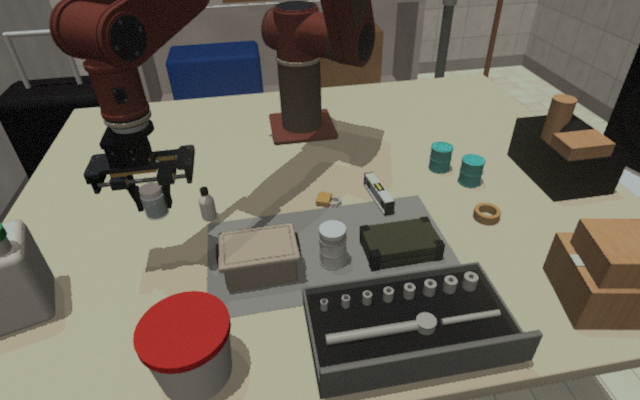

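The stack at (332,245) is aligned: the flat tin is within about 1 mm of the tin's centre. The jar hangs upright in the jaws at (152,200). I'll place it next.

Run:
```python
from h import *
place(557.4,-21,36,np.pi/2+.02,175,op=0.85,f=3)
pick(566.3,375.5,21.5,0.0,12,hi=150)
for cam in("top","scene"):
    s=snapshot(cam);P,u,v=pts(s);cv2.imwrite(f"pics/{cam}5.png",s["pixels"])
    for h,c0 in((94,(640,-20)),(64,(557,-20))):
        m=(np.abs(P[:,2]-h)<4)&(np.hypot(P[:,0]-c0[0],P[:,1]-c0[1])<40)
        if m.sum()>5:
            c,sz,a=cv2.minAreaRect(P[m][:,:2].astype(np.float32));print(cam,h,np.round(c,1),np.round(sz,1))
```

```text
hit True
placed t=23.8 gp [558.  -21.1  35.8] F [ 1.1 -0.5  4.3] w 45.6
rel t=25.4 gp [556.5 -20.8 173.7] F [-0.8  0.4 -1.5] w 74.0
down t=29.0 gp [566.8 375.8  21.9] F [-0.3  0.4  0.2] w 86.8
gripped t=29.5 gp [566.4 375.6  21.8] F [ 0.1 -0.   0.9] w 62.6
up t=30.3 gp [565.4 375.  148.5] F [-1.4 -0.9 -1.3] w 62.3
top 94 [639.3 -19.5] [55.  52.3]
top 64 [557.3 -21.1] [39.8 37.9]
scene 94 [642.  -20.1] [57.7 55.4]
scene 64 [557.5 -21.7] [42.3 41.5]
```

View pics/scene5.png

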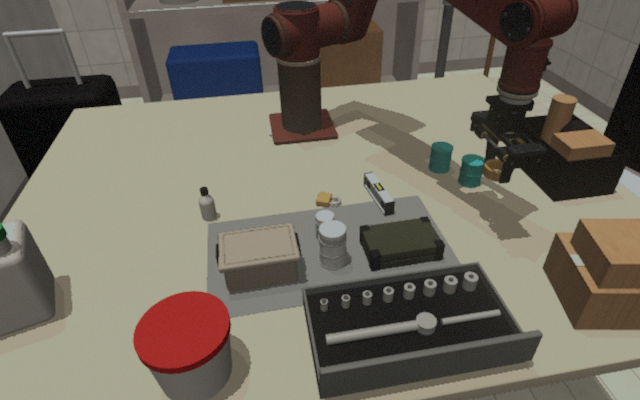

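The jar stands in front of the stack at (325,218). The tape is in the jaws at (495,170).

Run:
```python
from h import *
place(643.4,-175.0,101.8,0.02,180,op=0.9,f=3)
a=np.radians(97.65)
pick(441.4,138.4,26,a,25,op=0.7,hi=150)
for cam in("top","scene"):
    s=snapshot(cam);P,u,v=pts(s);cv2.imwrite(f"pics/{cam}6.png",s["pixels"])
    for n,h,c0,r in(("flat",94,(640,-20),40),("tape",104,(643,-175),60),("jar",64,(557,-20),40)):
        m=(np.abs(P[:,2]-h)<4)&(np.hypot(P[:,0]-c0[0],P[:,1]-c0[1])<r)
        if m.sum()>5:
            c,sz,aa=cv2.minAreaRect(P[m][:,:2].astype(np.float32));print(cam,n,np.round(c,1),np.round(sz,1))
    for n,c0,h,r in(("case",(637,135),45,(60,92)),("tub",(643,-175),80,(62,88))):
        m=(np.abs(P[:,2]-h)<4)&(np.abs(P[:,0]-c0[0])<r[0])&(np.abs(P[:,1]-c0[1])<r[1])
        c,sz,aa=cv2.minAreaRect(P[m][:,:2].astype(np.float32));print(cam,n,np.round(c,1),np.round(sz,1),round(aa,2))
```

```text
hit True
placed t=33.5 gp [ 644.1 -175.3  101.5] F [ 0.2 -0.3  3.9] w 62.3
rel t=34.6 gp [ 643.2 -174.9  179.6] F [-0.4 -0.6 -1.4] w 78.2
down t=37.6 gp [442.2 138.5  26.7] F [ 0.  -0.5  0.2] w 61.3
gripped t=38.4 gp [441.4 138.4  26.1] F [-0.1  0.5  2.1] w 23.7
up t=39.1 gp [440.5 138.3 148.8] F [-1.3  0.5 -2.3] w 24.2
top flat [639.8 -19.6] [55.  52.4]
top tape [ 642.8 -173.5] [60.2 59.9]
top jar [556.6 -21.2] [39.6 38. ]
top case [636.2 135.5] [100.5 160.5] 0.75
top tub [ 641.8 -175.4] [108.9 168.3] 0.93
scene flat [642.1 -19.6] [55.4 57.2]
scene tape [ 645.8 -173.9] [59.7 59. ]
scene jar [558.3 -21.9] [43.4 41. ]
scene case [638.  134.2] [104.1 162.4] 1.18
scene tub [ 644.8 -175.3] [112.6 168.2] 1.36
```

View pics/scene6.png

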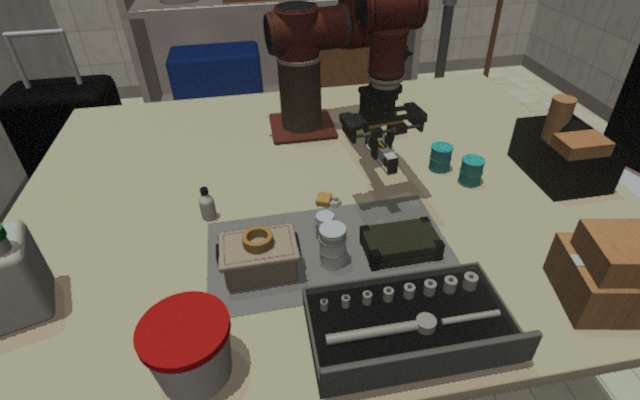

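View pics/top6.png

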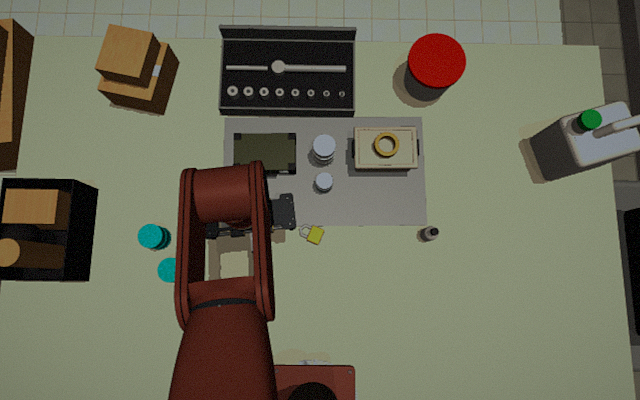

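The tape lies at the lid's centre at (258,239), about 1.5 mm off. The level is gripped across its width at (385,155). The level now goes onto the case, turned by 96°.

Run:
```python
from h import *
place(637.1,134.9,71,0.02,170,op=0.7,f=3)
move_to(at(400,330,220),quat(0.0))
for cam in("top","scene"):
    s=snapshot(cam);P,u,v=pts(s);cv2.imwrite(f"pics/{cam}7.png",s["pixels"])
    for n,h,c0,r in(("flat",94,(640,-20),40),("tape",104,(643,-175),60),("jar",64,(557,-20),40),("level",85,(637,135),90)):
        m=(np.abs(P[:,2]-h)<4)&(np.hypot(P[:,0]-c0[0],P[:,1]-c0[1])<r)
        if m.sum()>5:
            c,sz,aa=cv2.minAreaRect(P[m][:,:2].astype(np.float32));print(cam,n,np.round(c,1),np.round(sz,1),round(aa,2))
```

```text
hit True
placed t=41.8 gp [637.9 135.   71. ] F [ 0.  -0.2  3.6] w 23.8
rel t=43.4 gp [636.5 134.8 169.1] F [ 0.3  1.  -0.1] w 60.6
top flat [639.8 -19.5] [55.4 52.3] 0.88
top tape [ 643.  -173.9] [60.  59.8] 34.36
top jar [557.2 -21.1] [38.8 37.9] 0.61
top level [636.7 135.5] [ 25.5 138.4] 0.87
scene flat [643.1 -19.7] [55.8 57. ] 64.87
scene tape [ 645.7 -172.7] [60.8 61.8] 51.37
scene jar [559.4 -21.5] [40.4 41.1] 30.25
scene level [639.1 134.5] [ 28.6 141.1] 0.39
```

View pics/scene7.png

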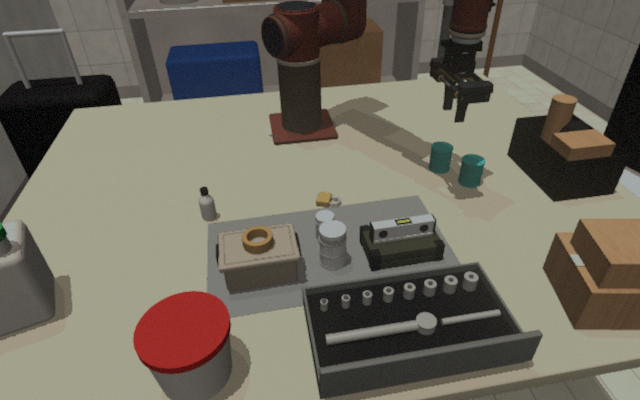

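View pics/top7.png

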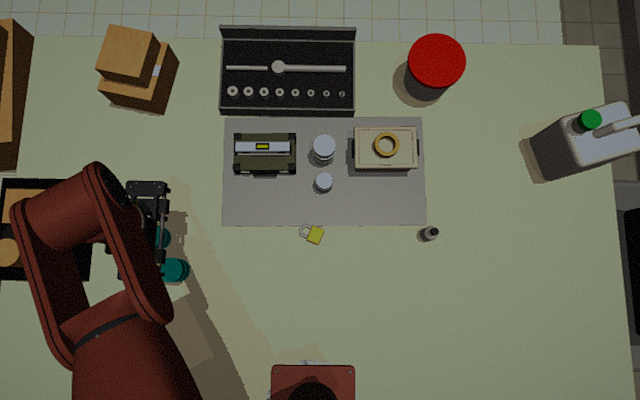

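Everything is in place: the level at (262,147) in the top view, the stack at (324,149), the jar at (324,182) and the tape at (386,145). The bottle at (430,233) and the padlock at (313,235) have not moved.

Run:
```python
from h import *
wait(0.3);st();job_done()
```

```text
t=45.0 gp [400.4 329.7 219.9] F [ 0.1 -0.1 -0. ] w 61.1
the job is handed in; nothing more can be done
```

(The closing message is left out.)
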